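Aim the camera arm at the meter and set its clamp nut

TASK

Swing the arm of the little camera stand until the camera is centred over the display of the white meter. Then screw the stand's knurled clamp nut down clockwise until it bottoms out, and back it off a quarter turn so that the arm can still be trimmed. Finish with the gripper still holding the nut there, the camera still over the display, and everything else on the desk left where it was.

Things in the scene. Friction and masses are not known exactly. Their poses are not given: they have to be found in the camera images.
- stand: camera stand, fixed to the desk: round dark base 110 mm across and 12 mm high, upright post; origin on the post's axis at desk height. The camera arm turns about this upright axis and the clamp nut sits on top of it
- swing_arm (a joint): turn of the camera arm about the post's axis, rad, grows counter-clockwise seen from above, stops at -0.9 and 0.9; at 0 the arm points along the stand's x axis. The arm is a flat bar 16 mm wide, 101 to 111 mm above the desk, with a round collar 34 mm across (top 112 mm above the desk) at the post. It turns stiffly (about 0.15 N m of friction, 1 N at the camera) and stays where it is left
- camera_top (a point): centre of the top of the camera, an upright black cylinder 42 mm across at the end of the arm, 150 mm from the post's axis; this point is 141 mm above the desk, the cylinder reaches from here down to 80 mm, and its short lens down to 71 mm, above the desk; the point's x axis points along the arm, away from the post. It can be gripped across its diameter from above, fingers either side of the arm
- meter: white instrument case lying on its back, fixed, 76 x 160 mm, 48 mm high (56 mm over its knob), display facing up. Its origin is on the stand's post axis at desk height, and the case's centre is 150 mm from there along its x axis
- display (a point): centre of the display in the middle of the case's top, 50 mm above the desk and 150 mm from the post's axis, so that the camera can be swung exactly over it; the green glass is 26 x 56 mm in a black frame
- clamp_nut (a joint): turn of the clamp nut, rad, grows clockwise seen from above (tightening), about 0.05 N m of friction; 5.0 is bottomed out on the washer below, a solid stop; it starts already on the thread, 2.6 to 4.2 rad short of the stop. The thread has 4 mm lead per turn. The nut turns in place without the arm
- nut_mid (a point): centre of the clamp nut on top of the post: knurled steel cylinder, 38 mm across, 26 mm high, upright; this point is at half its height, 137 mm above the desk when bottomed out and up to 3.2 mm higher when loose. A stud of 10 mm diameter ends 160 mm above the desk, 10 mm above the nut at most. The washer below the nut is only 26 mm across and 12 mm high, so fingertips may reach about 20 mm below this point beside it without touching the arm
- tape_roll: bystander: roll of black tape lying flat, ring 76 mm across, 20 mm high; origin centre of underside
- screwdriver: bystander: screwdriver with a black handle, lying on the desk beside the stand's base
- spare_nut: bystander: a spare loose steel ring nut, 38 mm across and 26 mm high like the clamp nut, standing on the desk near the stand; not to be used
- screw_jar: bystander: small glass jar, 50 mm across, 60 mm high; origin centre of underside
- mug: bystander: white mug, 80 mm across, 95 mm high; origin centre of underside
- mouse: bystander: computer mouse, 100 x 58 x 32 mm; origin centre of underside
- adapter: bystander: black power brick, 105 x 50 x 32 mm; origin centre of underside

How it is judged:
On the way, in this order (a step that is already met when the one before it is completed fails the run):
1. the camera is centred over the display and at rest (horizontal distance between camera_top and display below 0.012 m and velocity of joint swing_arm between -0.1 and 0.1 rad/s), for 0.3 s.
2. the clamp nut is bottomed out, the camera still over the display (horizontal distance between camera_top and display below 0.012 m and value of joint clamp_nut above 4.9 rad), for 0.1 s.
3. the nut is backed off a quarter turn (value of joint clamp_nut between 3.1292 and 3.7292 rad), for 0.2 s.
At the end, for the whole second after the job is handed in: the clamp nut stands a quarter turn (1.57 rad, within 0.3 rad) back from its stop, still and gripped between the fingers (contact over 2 N, grasp point within 30 mm of the nut's middle); the camera's axis is within 12 mm of the display's centre, seen from above; no bystander has moved 30 mm or more (distance between the grasp point and nut_mid below 0.03 m and horizontal distance between camera_top and display below 0.012 m and contact force between the fingers and clamp_nut above 2 N and value of joint clamp_nut between 3.129 and 3.729 rad and velocity of joint clamp_nut between -0.1 and 0.1 rad/s and distance of each of adapter, mouse, mug, screw_jar, screwdriver, spare_nut, tape_roll from where it was at the start of the episode below 0.03 m); the arm keeps its last pose, push and grip.
It fails at once if a bystander is moved by 30 mm or more (distance of any of tape_roll, screwdriver, spare_nut, screw_jar, mug, mouse, adapter from where it was at the start of the episode above 0.03 m).
It also fails if it takes over 72 s, if anything falls off the work surface, if the arm or the gripper's body presses on something with over 40 N, if the wrist force passes 120 N, or if a joint passes its speed limit or range.

ROBOT

A 6-joint arm with a two-finger parallel gripper is mounted at the origin on the work surface. World frame = base frame: x ahead of the robot, y to its left, z up, the work surface at z = 0. Lengths are in m, angles in rad, forces in N, time in s.
With the tool pointing down it reaches from about 0.425 to 0.95 m from the base axis. Payload 3.5 kg.
Tool frame: the origin (TCP) lies on the centre line of the jaws, within the pads' length; the fingertips stand 8 mm ahead of it and the grasp point (between the pads) lies 11 mm behind it; z points along the fingers, y is the line along which they close (so a half turn about z gives the same grasp; the last joint's range is limited). The gripper opens to 85 mm and grips with 20 to 120 N. Pads are 22 mm wide; open, the fingers measure 114 mm over their backs; the gripper's body (76 mm by 85 mm) begins 54 mm behind the grasp point. The pads swing forward as they close: fully open they stand 13 mm farther back than shut.
Start: joints at [-1.456, 0.286, 1.577, -0, 1.279, -0.15], TCP at [0.177, -0.651, 0.239] pointing down, gripper open.
Joint ranges: [-2.77, 2.77], [-0.9, 2.22], [0.21, 2.48], [-1.53, 4.67], [0.24, 2.81], [-2.84, 2.84]. Speed limits (rad/s): [2.79, 2.79, 3.14, 3.14, 3.14, 3.14].

INTERFACE

Orientations are given as a unit quaternion [x, y, z, w].
In Python, from plant import ctrl gives the robot as it stands. The module is installed in compiled form; this text tells all that it offers.
- The arm moves only by the tool send_rows, never from a script. Its argument "steps" is a list of rows, each a list of 5 numbers: the shift along the tool's x, y, z in m, then the turn about the tool's z in degrees, then the opening, from -1 (shut) to 1 (fully open). A call has 1 to 12 rows; each row is the pose to reach, as a shift and turn from the pose commanded when the call began, along the tool's axes at that moment; what a row does not reach only later rows make up. A row lasts 1/10 s, in which the tool goes at most 50 mm and 8.59 degrees, less where a joint would pass 70% of its speed; a pose out of reach is approached as far as the arm can. A call with a gripper value outside its range is refused whole. The fingers move at their own pace and stop on an object; "squeeze" is the grip in N (left out, the last holds). Time passes only in rows, so rows that repeat a pose let the fingers close. It gives the time, the measured TCP pose, the force, the opening and the grip force at its end, in the units of the state.
- ctrl.get_state(): the state, without advancing time (a new reading comes with each control period).
- ctrl.read_camera(name): name is "scene" or "top" or "wrist"; returns the picture (420x560x3 uint8, red, green, blue); there is no depth.
- ctrl.calibration(name): a dict with "intrinsics" (3x3 intrinsics, pixels), "extrinsics" (4x4, takes a point from world to camera coordinates); the wrist camera has in their place "tool_from_camera" (4x4, takes a point from camera to tool coordinates, whose origin is the TCP and whose axes are the flange's). Camera axes: x right, y up, looking along -z (the intrinsics and any distortion apply to the point x, -y, -z); pixel columns grow to the right and rows downward; lengths in m; the calibration is good to about 2 mm. A picture is of the moment at which its call begins: read the wrist's pose just before it. calibration takes no time and is no camera call.
- ctrl.sign_off(): hands the job in; it is judged then, once.
The state is a dict: "time": time; "qpos": joint angles; "dq": joint speeds; "joint_efforts": joint torques, N m; "eef_pos": TCP position; "tcp_rot": TCP orientation; "contact_force": force on the tool from outside, world axes, zero at the start; "wrist_torque": the same for the moment, N m; "opening": opening from 0.0 (shut) to 1.0 (fully open); "finger_force": force on a finger pad.
Only numpy, scipy, OpenCV 4.12 (cv2) and the standard library are available. Lean on these libraries where they do the work, as an engineer would, in place of code of your own. Each camera call takes 0.05 s, during which the arm holds its last target. There are 200 camera calls.

## Working session

There is one attempt and no reset: what is moved stays moved. The work goes in short steps, Python scripts to look and compute and a tool call to move; the robot and the scene stay as the last step left them, time stands still between calls to the robot, and variables do not carry over. Pictures are saved under pics/ and viewed, at most 10 in all, crops included, and the job is handed in when it is done.

Besides the shell and the picture viewer there is one more tool, called by a JSON object that holds its "fn" and its "kwargs". send_rows: Moves the arm, as the interface text tells. Its arguments: {"type":"object","properties":{"steps":{"type":"array","items":{"type":"array","items":{"type":"number"}}},"squeeze":{"type":"number"}},"required":["steps"]}

```bash
mkdir -p pics; cat > h.py <<'E'
import numpy as np, cv2
from plant import ctrl
def shot(n,f):
    im=ctrl.read_camera(n); cv2.imwrite('pics/'+f,im[:,:,::-1]); return im
def ray(n,px):
    c=ctrl.calibration(n); K=np.array(c['intrinsics']); E=np.array(c['extrinsics'])
    d=np.linalg.inv(K)@[px[0],px[1],1.]; d=np.array([d[0],-d[1],-d[2]])
    R=E[:3,:3]; return -R.T@E[:3,3], R.T@d
def onz(n,px,z):
    o,d=ray(n,px); return (o+d*(z-o[2])/d[2]).round(4)
def proj(n,p):
    c=ctrl.calibration(n); K=np.array(c['intrinsics']); E=np.array(c['extrinsics'])
    q=E[:3,:3]@np.array(p)+E[:3,3]; q=K@[q[0],-q[1],-q[2]]; return (q[:2]/q[2]).round(1)
E
python3 - <<'E'
from h import *
for n in('top','scene'):
    shot(n,n+'0.png'); c=ctrl.calibration(n); print({k:np.round(v,3).tolist() for k,v in c.items()})
print(ctrl.get_state())
E
```

```text
{'intrinsics': [[438.264, 0.0, 287.707], [0.0, 438.264, 209.567], [0.0, 0.0, 1.0]], 'extrinsics': [[-0.005, -1.0, 0.023, -0.02], [0.988, -0.001, 0.153, -0.549], [-0.153, 0.023, 0.988, -1.042], [0.0, 0.0, 0.0, 1.0]]}
{'intrinsics': [[439.666, 0.0, 279.617], [0.0, 439.666, 211.599], [0.0, 0.0, 1.0]], 'extrinsics': [[0.31, 0.951, -0.011, -0.177], [-0.742, 0.249, 0.622, 0.318], [0.594, -0.185, 0.783, -1.471], [0.0, 0.0, 0.0, 1.0]]}
{'time': 0.1, 'qpos': array([-1.45598939e+00,  2.87125617e-01,  1.57805904e+00,  5.01461260e-06,
        1.27859850e+00, -1.50002537e-01]), 'dq': array([-1.40275101e-03, -1.58377149e-03, -2.14935249e-03,  7.07648155e-04,
        8.89562944e-04, -5.12492002e-05]), 'joint_efforts': array([ 6.34056923e-04, -4.07296371e+01, -2.93697882e+01, -1.57340519e-04,
        3.41922845e-03,  5.98226194e-06]), 'eef_pos': array([ 0.17662457, -0.65087286,  0.23803772]), 'tcp_rot': array([ 9.91246792e-01,  1.32017413e-01,  2.16728557e-05, -1.09503782e-03]), 'contact_force': array([ 0.24362159,  0.45091837, -0.02222543]), 'wrist_torque': array([ 0.07907597, -0.03967343,  0.06887032]), 'finger_force': 0.0, 'opening': 1.003106632214047}
```

View pics/top0.png

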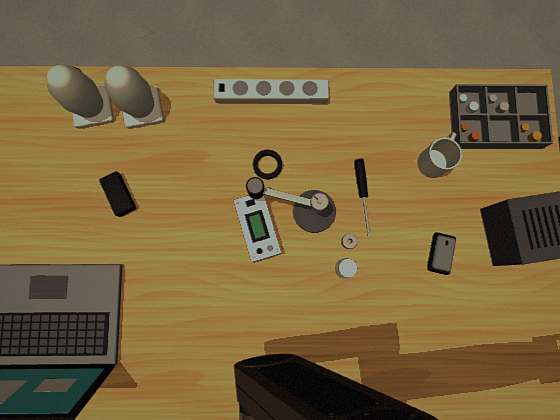

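View pics/scene0.png

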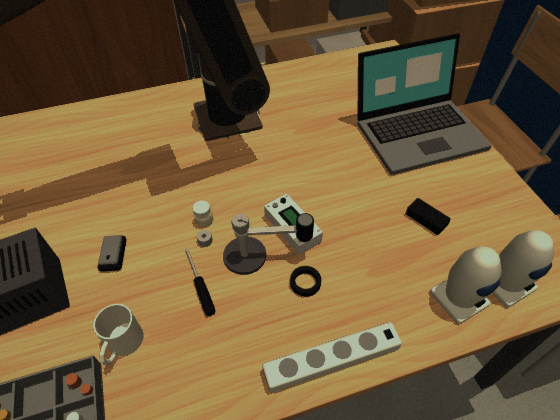

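Top: nut at about (320,201), camera (255,186), green display (257,226), base (314,211). Scene: nut (241,222), camera (305,222), display (290,216). Computing positions now.

```bash
python3 - <<'E'
from h import *
for n in('top','scene'):
    im=cv2.imread(f'pics/{n}0.png'); hsv=cv2.cvtColor(im,cv2.COLOR_BGR2HSV)
    m=cv2.inRange(hsv,(45,90,30),(85,255,255)); 
    k,l,s,c=cv2.connectedComponentsWithStats(m)
    for i in range(1,k):
        if s[i,4]>60: print(n,s[i],c[i].round(1),onz(n,c[i],.05))
    if n=='top':
        r=cv2.minAreaRect(np.argwhere(l==[i for i in range(1,k) if 200<c[i][0]<300][0])[:,::-1].astype(np.float32)); print(r)
print('nut',onz('top',(320,201),.152),'cam',onz('top',(255,185),.141),'base',onz('top',(314,211),.012),'spare',onz('top',(349,241),.026),'tape',onz('top',(267,164),.02),'jar',onz('top',(347,268),.06))
print('scene nut',onz('scene',(241,217),.152),'cam',onz('scene',(305,214),.141),'base',onz('scene',(245,255),.012))
im=cv2.imread('pics/top0.png')[150:270,220:370]; a=cv2.resize(im,None,fx=4,fy=4,interpolation=cv2.INTER_CUBIC)
cv2.imwrite('pics/c.png',a)
E
```

```text
top [249 214  17  25 256] [257.  225.8] [0.5077 0.0534 0.05  ]
top [   0  368  104   46 2748] [ 46.  390.2] [0.131  0.5322 0.05  ]
((256.81195068359375, 225.70645141601562), (23.275182723999023, 11.493915557861328), 73.3007583618164)
scene [ 363   39   93   74 3570] [404.9  75.1] [0.0447 0.6276 0.05  ]
scene [283 209  15  16 144] [290.5 215.8] [0.5029 0.0521 0.05  ]
nut [ 0.5511 -0.0916  0.152 ] cam [0.5899 0.0541 0.141 ] base [ 0.5497 -0.0897  0.012 ] spare [ 0.4719 -0.1749  0.026 ] tape [0.6706 0.03   0.02  ] jar [ 0.4044 -0.1629  0.06  ]
scene nut [ 0.5449 -0.0838  0.152 ] cam [0.5755 0.0622 0.141 ] base [ 0.5574 -0.0882  0.012 ]
```

View pics/c.png

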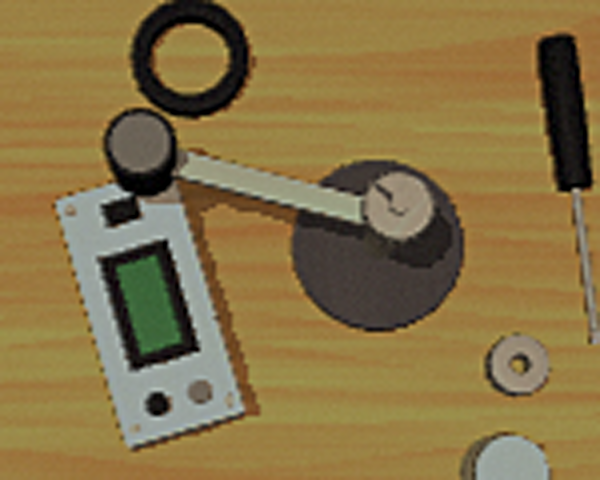

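Close-up: camera top at about (255,186), nut (319,201), display (257,226). So post ≈ (0.550,-0.090), display bearing ≈106°, arm ≈76°, and the swing needed is about +31°. Moving over the camera.

{"fn": "send_rows", "kwargs": {"steps": [[0.034,-0.034,0,-5,1],[0.068,-0.067,0,-10,1],[0.102,-0.101,0,-15,1],[0.137,-0.135,0,-20,1],[0.171,-0.169,0,-25,1],[0.205,-0.202,0,-30,1],[0.239,-0.236,0,-35,1],[0.273,-0.27,0,-40,1],[0.307,-0.303,0,-45,1],[0.341,-0.337,0,-50,1],[0.375,-0.371,0,-55,1],[0.41,-0.405,0,-60,1]], "squeeze": 40}}

```text
time: 1.3
eef_pos: [0.4667, -0.1513, 0.2391]
tcp_rot: [0.791, 0.611, -0.0, -0.0]
contact_force: [1.1, -0.1, -0.7]
opening: 0.994
finger_force: 0.0
```

```bash
cat >> h.py <<'E'
from scipy.spatial.transform import Rotation as Ro
def st():
    s=ctrl.get_state(); R=Ro.from_quat(s['tcp_rot']).as_matrix()
    print('t',round(s['time'],2),'p',s['eef_pos'].round(4),'yaw',round(np.degrees(np.arctan2(R[1,0],R[0,0])),2),'q',s['qpos'].round(2),'F',s['contact_force'].round(1),'T',s['wrist_torque'].round(2),'ff',round(s['finger_force'],1),'op',round(s['opening'],3)); return s['eef_pos'],R
def to(target,p,R): print('tool shift',(R.T@(np.array(target)-p)).round(4))
def wz(px,z,p,R):
    c=ctrl.calibration('wrist'); K=np.array(c['intrinsics']); T=np.array(c['tool_from_camera'])
    d=np.linalg.inv(K)@[px[0],px[1],1.]; d=np.array([d[0],-d[1],-d[2]])
    o=p+R@T[:3,3]; d=R@T[:3,:3]@d; return (o+d*(z-o[2])/d[2]).round(4)
E
python3 - <<'E'
from h import *
p,R=st(); to([.587,.054,.235],p,R)
E
```

```text
t 1.3 p [ 0.4667 -0.1513  0.2391] yaw 75.37 q [-0.52 -0.13  2.02 -0.    1.25 -0.27] F [ 1.1 -0.1 -0.7] T [-0.04  0.    0.03] ff 0.0 op 0.994
tool shift [0.229  0.0645 0.0041]
```

{"fn": "send_rows", "kwargs": {"steps": [[0.045,0.013,0,0,1],[0.09,0.026,0,0,1],[0.135,0.038,0,0,1],[0.18,0.05,0,0,1],[0.215,0.06,0,0,1],[0.229,0.0645,0,0,1],[0.229,0.0645,0,0,1],[0.229,0.0645,0,0,1]]}}

```text
time: 2.1
eef_pos: [0.5868, 0.0508, 0.2388]
tcp_rot: [0.792, 0.61, -0.001, -0.0]
contact_force: [0.0, -0.8, -0.2]
opening: 0.999
finger_force: 0.0
```

```bash
python3 - <<'E'
from h import *
p,R=st(); shot('wrist','w1.png'); c=ctrl.calibration('wrist'); print(np.round(c['tool_from_camera'],3).tolist(),np.round(c['intrinsics'],1).tolist())
E
```

```text
t 2.1 p [0.5868 0.0508 0.2388] yaw 75.17 q [-0.09  0.1   1.79 -0.    1.25  0.17] F [ 0.  -0.8 -0.2] T [-0.08 -0.01  0.01] ff 0.0 op 0.999
[[0.001, 0.966, 0.26, 0.066], [1.0, -0.001, 0.0, 0.0], [0.0, 0.26, -0.966, -0.135], [0.0, 0.0, 0.0, 1.0]] [[355.1, 0.0, 280.1], [0.0, 355.1, 212.3], [0.0, 0.0, 1.0]]
```

View pics/w1.png

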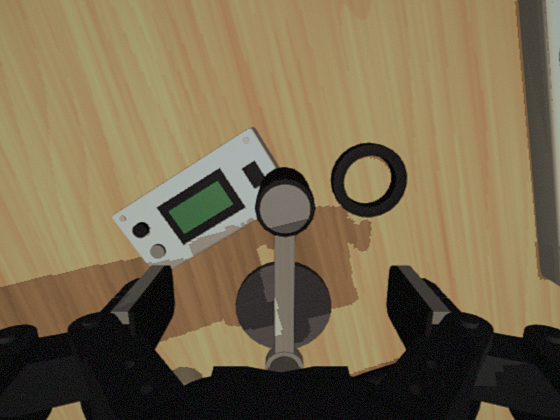

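Wrist view: camera top at about (285,209), display (203,207), nut at (284,360), arm vertical in the picture.

```bash
python3 - <<'E'
from h import *
p,R=st()
im=cv2.imread('pics/w1.png'); hsv=cv2.cvtColor(im,cv2.COLOR_BGR2HSV)
m=cv2.inRange(hsv,(45,90,30),(85,255,255)); k,l,s,c=cv2.connectedComponentsWithStats(m); i=1+s[1:,4].argmax()
d=wz(c[i],.05,p,R); print('disp',c[i],d)
g=cv2.cvtColor(im,cv2.COLOR_BGR2GRAY)
m=((g>70)&(g<150)).astype(np.uint8)
cam=wz((285,209),.141,p,R); print('cam',cam); to([cam[0],cam[1],.2388],p,R)
print('nutfar edge',wz((284,347),.152,p,R),'base',wz((283.5,306),.012,p,R))
print(wz((257,209),.141,p,R),wz((314,209),.141,p,R))
E
```

```text
t 2.15 p [0.5867 0.0504 0.239 ] yaw 75.11 q [-0.09  0.1   1.79 -0.    1.25  0.17] F [-0.9 -0.4  0.2] T [-0.03  0.02 -0.02] ff 0.0 op 0.997
disp [200.26983136 207.27045597] [0.5098 0.0533 0.05  ]
cam [0.5914 0.0545 0.141 ]
tool shift [0.0052 0.0035 0.0001]
nutfar edge [ 0.5654 -0.0418  0.152 ] base [ 0.554  -0.0881  0.012 ]
[0.5731 0.0594 0.141 ] [0.6104 0.0495 0.141 ]
```

{"fn": "send_rows", "kwargs": {"steps": [[0.005,0.003,0.03,0,1],[0.005,0.003,0.07,0,1],[0.005,0.003,0.1,0,1],[0.005,0.003,0.114,0,1],[0.005,0.003,0.114,0,1],[0.005,0.003,0.114,0,-1],[0.005,0.003,0.114,0,-1],[0.005,0.003,0.114,0,-1],[0.005,0.003,0.114,0,-1],[0.005,0.003,0.114,0,-1],[0.005,0.003,0.114,0,-1],[0.005,0.003,0.114,0,-1]], "squeeze": 30}}

```text
time: 3.35
eef_pos: [0.5927, 0.0556, 0.1276]
tcp_rot: [0.792, 0.61, 0.001, 0.001]
contact_force: [-0.6, -1.1, 6.3]
opening: 0.478
finger_force: 30.7
```

```bash
python3 - <<'E'
from h import *
p,R=st(); c=np.array([.552,-.0895]); print(np.linalg.norm(p[:2]-c),np.degrees(np.arctan2(*(p[:2]-c)[::-1])))
v=p[:2]-c
for f in range(3,34,3):
    a=np.radians(f); w=c+np.array([[np.cos(a),-np.sin(a)],[np.sin(a),np.cos(a)]])@v
    print(f,w.round(4),(R.T@np.r_[w-p[:2],0]).round(4))
E
```

```text
t 3.35 p [0.5927 0.0556 0.1276] yaw 75.17 q [-0.08  0.23  1.86 -0.    1.05  0.18] F [-0.6 -1.1  6.3] T [-0.14  0.24 -0.07] ff 30.7 op 0.478
0.15066658276077813 74.31089275792317
3 [0.5851 0.0575] [-0.0001 -0.0079 -0.    ]
6 [0.5774 0.059 ] [-0.0006 -0.0158 -0.0001]
9 [0.5695 0.0601] [-0.0015 -0.0236 -0.0001]
12 [0.5617 0.0609] [-0.0028 -0.0314 -0.0001]
15 [0.5538 0.0612] [-0.0045 -0.0391 -0.0001]
18 [0.5459 0.061 ] [-0.0067 -0.0467 -0.0002]
21 [0.5381 0.0605] [-0.0092 -0.0541 -0.0002]
24 [0.5302 0.0596] [-0.0121 -0.0615 -0.0002]
27 [0.5224 0.0582] [-0.0154 -0.0686 -0.0002]
30 [0.5148 0.0565] [-0.0191 -0.0756 -0.0002]
33 [0.5072 0.0543] [-0.0231 -0.0824 -0.0003]
```

{"fn": "send_rows", "kwargs": {"steps": [[0,-0.0079,0,-3,-1],[-0.0006,-0.0158,0,-6,-1],[-0.0015,-0.0236,0,-9,-1],[-0.0028,-0.0314,0,-12,-1],[-0.0045,-0.0391,0,-15,-1],[-0.0067,-0.0467,0,-18,-1],[-0.0092,-0.0541,0,-21,-1],[-0.0121,-0.0615,0,-24,-1],[-0.0154,-0.0686,0,-27,-1],[-0.0191,-0.0756,0,-30,-1],[-0.021,-0.079,0,-31.5,-1],[-0.021,-0.079,0,-31.5,-1]]}}

```text
time: 4.55
eef_pos: [0.5109, 0.0551, 0.1276]
tcp_rot: [0.597, 0.802, 0.001, 0.002]
contact_force: [-1.1, -1.6, 6.4]
opening: 0.477
finger_force: 31.0
```

```bash
python3 - <<'E'
from h import *
st(); shot('wrist','w2.png'); im=shot('top','t2.png')
cv2.imwrite('pics/t2c.png',cv2.resize(im[150:270,220:370,::-1],None,fx=4,fy=4,interpolation=cv2.INTER_CUBIC))
E
```

```text
t 4.55 p [0.5109 0.0551 0.1276] yaw 106.69 q [-0.09  0.05  2.06 -0.    1.02 -0.38] F [-1.1 -1.6  6.4] T [-0.24  0.26 -0.1 ] ff 31.0 op 0.477
```

View pics/w2.png

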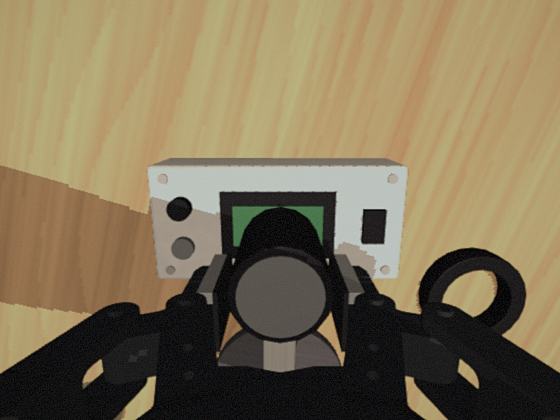

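The display frame (columns 221–336) and the camera (centre ~280) are symmetric, so the camera is centred. I release it and rise.

{"fn": "send_rows", "kwargs": {"steps": [[0,0,0,0,-1],[0,0,0,0,1],[0,0,0,0,1],[0,0,0,0,1],[0,0,0,0,1],[0,0,0,0,1],[0,0,0,0,1],[0,0,-0.02,0,1],[0,0,-0.05,0,1],[0,0,-0.09,0,1],[0,0,-0.11,0,1],[0,0,-0.11,0,1]]}}

```text
time: 5.85
eef_pos: [0.512, 0.0555, 0.2397]
tcp_rot: [0.597, 0.802, 0.002, 0.004]
contact_force: [-0.3, -1.0, -0.1]
opening: 0.996
finger_force: 0.0
```

{"fn": "send_rows", "kwargs": {"steps": [[-0.01,0,0,-8,1],[-0.02,0,0,-16,1],[-0.03,0,0,-24,1],[-0.04,0,0,-32,1],[-0.05,0,0,-40,1],[-0.05,0,0,-48,1],[-0.05,0,0,-56,1],[-0.05,0,0,-64,1],[-0.05,0,0,-72,1],[-0.05,0,0,-80,1],[-0.05,0,0,-88,1],[-0.05,0,0,-96,1]]}}

```text
time: 7.05
eef_pos: [0.5233, 0.0078, 0.2333]
tcp_rot: [-0.199, 0.98, 0.001, -0.001]
contact_force: [-0.7, 0.2, -0.9]
opening: 0.999
finger_force: 0.0
```

```bash
python3 - <<'E'
from h import *
p,R=st(); to([.552,-.0895,.235],p,R)
im=shot('top','t3.png'); shot('wrist','w3.png')
hsv=cv2.cvtColor(im,cv2.COLOR_RGB2HSV)
E
```

```text
t 7.05 p [0.5233 0.0078 0.2333] yaw -157.0 q [-0.18 -0.04  1.95  0.    1.24 -2.15] F [-0.7  0.2 -0.9] T [-0.07  0.02  0.04] ff 0.0 op 0.999
tool shift [ 0.0116 -0.1008 -0.0019]
```

View pics/w3.png

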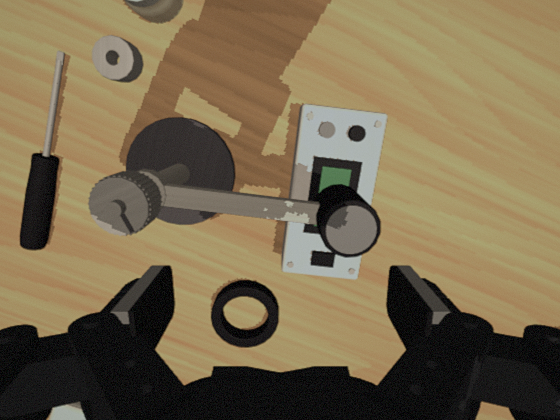

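Nut top centre at about (120,203), camera top (349,229).

```bash
python3 - <<'E'
from h import *
p,R=st(); n=wz((120,204),.152,p,R); c=wz((349,229),.141,p,R); print(n,c,np.linalg.norm((n-c)[:2])); to([n[0],n[1],.235],p,R)
E
```

```text
t 7.15 p [0.5233 0.0078 0.2335] yaw -157.34 q [-0.18 -0.04  1.95  0.    1.24 -2.15] F [-1.2 -0.4  0.8] T [ 0.04  0.04 -0.02] ff 0.0 op 1.0
[ 0.5501 -0.0895  0.152 ] [0.5118 0.0532 0.141 ] 0.1477503976305986
tool shift [ 0.0128 -0.1001 -0.0017]
```

{"fn": "send_rows", "kwargs": {"steps": [[0.004,-0.035,0,-6,1],[0.008,-0.07,0,-12,1],[0.0125,-0.1,0,-17,1],[0.0125,-0.1,0,-17,1],[0.0125,-0.1,0,-17,1],[0.0125,-0.1,0,-17,1]]}}

```text
time: 7.75
eef_pos: [0.5506, -0.0886, 0.2345]
tcp_rot: [-0.339, 0.941, 0.001, -0.0]
contact_force: [-0.5, 0.4, -0.6]
opening: 1.002
finger_force: 0.0
```

```bash
python3 - <<'E'
from h import *
p,R=st(); to([.551,-.0895,.136],p,R); shot('wrist','w4.png')
E
```

```text
t 7.75 p [ 0.5506 -0.0886  0.2345] yaw -140.41 q [-0.34  0.03  1.87  0.    1.24 -2.6 ] F [-0.5  0.4 -0.6] T [ 0.04 -0.    0.01] ff 0.0 op 1.002
tool shift [ 0.0002 -0.0011  0.0985]
```

View pics/w4.png

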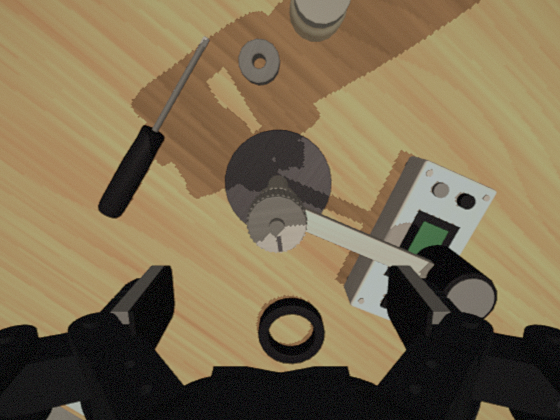

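Nut top at about (278,223), 1 mm off the jaw centre line. I descend and grip.

{"fn": "send_rows", "kwargs": {"steps": [[0,-0.001,0.03,0,1],[0,-0.001,0.065,0,1],[0,-0.001,0.09,0,1],[0,-0.001,0.098,0,1],[0,-0.001,0.098,0,1],[0,-0.001,0.098,0,-1],[0,-0.001,0.098,0,-1],[0,-0.001,0.098,0,-1],[0,-0.001,0.098,0,-1],[0,-0.001,0.098,0,-1],[0,-0.001,0.098,0,-1],[0,-0.001,0.098,0,-1]], "squeeze": 35}}

```text
time: 9.0
eef_pos: [0.5524, -0.0901, 0.1391]
tcp_rot: [-0.339, 0.941, -0.0, 0.001]
contact_force: [-2.1, 1.6, 5.6]
opening: 0.43
finger_force: 34.9
```

```bash
python3 - <<'E'
from h import *
st()
E
```

```text
t 9.0 p [ 0.5524 -0.0901  0.1391] yaw -140.34 q [-0.34  0.14  1.94  0.    1.06 -2.61] F [-2.1  1.6  5.6] T [ 0.35  0.37 -0.01] ff 34.9 op 0.43
```

{"fn": "send_rows", "kwargs": {"steps": [[0,0,0.0001,8,-1],[0,0,0.0002,16,-1],[0,0,0.0003,24,-1],[0,0,0.0004,32,-1],[0,0,0.0005,40,-1],[0,0,0.0005,48,-1],[0,0,0.0006,56,-1],[0,0,0.0007,64,-1],[0,0,0.0008,72,-1],[0,0,0.0009,80,-1],[0,0,0.001,88,-1],[0,0,0.001,90,-1]]}}

```text
time: 10.2
eef_pos: [0.5524, -0.0895, 0.1381]
tcp_rot: [0.427, 0.904, 0.001, 0.0]
contact_force: [-2.2, 3.6, 5.8]
opening: 0.433
finger_force: 35.1
```

```bash
python3 - <<'E'
from h import *
p,R=st(); im=ctrl.read_camera('wrist'); hsv=cv2.cvtColor(im,cv2.COLOR_RGB2HSV)
m=cv2.inRange(hsv,(45,90,30),(85,255,255)); k,l,s,c=cv2.connectedComponentsWithStats(m); print([s[i] for i in range(1,k) if s[i,4]>60]); cv2.imwrite('pics/w5.png',im[:,:,::-1])
E
```

```text
t 10.2 p [ 0.5524 -0.0895  0.1381] yaw 129.49 q [-0.34  0.14  1.95  0.    1.06 -1.03] F [-2.2  3.6  5.8] T [0.52 0.32 0.1 ] ff 35.1 op 0.433
[]
```

View pics/w5.png

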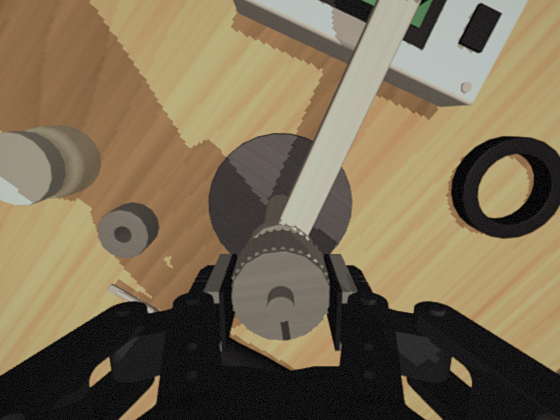

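The nut mark stays straight below the nut centre in the gripper's view, (284,330) against (280,295), so it turns without slipping. I continue.

{"fn": "send_rows", "kwargs": {"steps": [[0,0,0.0001,8,-1],[0,0,0.0002,16,-1],[0,0,0.0003,24,-1],[0,0,0.0004,32,-1],[0,0,0.0005,40,-1],[0,0,0.0006,48,-1],[0,0,0.0007,54,-1],[0,0,0.0007,54,-1]]}}

```text
time: 11.05
eef_pos: [0.5528, -0.0894, 0.1375]
tcp_rot: [0.791, 0.612, 0.002, 0.0]
contact_force: [-0.7, 4.0, 6.1]
opening: 0.427
finger_force: 35.1
```

```bash
python3 - <<'E'
from h import *
st()
E
```

```text
t 11.05 p [ 0.5528 -0.0894  0.1375] yaw 75.53 q [-0.34  0.14  1.95  0.    1.05 -0.09] F [-0.7  4.   6.1] T [ 0.66  0.21 -0.02] ff 35.1 op 0.427
```

{"fn": "send_rows", "kwargs": {"steps": [[0,0,0.0001,6,-1],[0,0,0.0001,12,-1],[0,0,0.0002,18,-1],[0,0,0.0002,20,-1],[0,0,0.0002,20,-1]]}}

```text
time: 11.55
eef_pos: [0.553, -0.0894, 0.1373]
tcp_rot: [0.885, 0.466, 0.002, 0.0]
contact_force: [-1.0, 3.7, 4.9]
opening: 0.432
finger_force: 35.0
```

```bash
python3 - <<'E'
from h import *
st()
E
```

```text
t 11.55 p [ 0.553  -0.0894  0.1373] yaw 55.6 q [-0.34  0.14  1.95  0.    1.05  0.26] F [-1.   3.7  4.9] T [ 0.58  0.05 -0.08] ff 35.0 op 0.432
```

{"fn": "send_rows", "kwargs": {"steps": [[0,0,0.0001,5,-1],[0,0,0.0001,10,-1],[0,0,0.0002,15,-1],[0,0,0.0002,15,-1]]}}

```text
time: 11.95
eef_pos: [0.5531, -0.0895, 0.1371]
tcp_rot: [0.938, 0.347, 0.002, -0.0]
contact_force: [-0.4, 2.8, 5.3]
opening: 0.432
finger_force: 35.0
```

```bash
python3 - <<'E'
from h import *
st()
E
```

```text
t 11.95 p [ 0.5531 -0.0895  0.1371] yaw 40.55 q [-0.34  0.14  1.95  0.    1.05  0.52] F [-0.4  2.8  5.3] T [ 0.64  0.06 -0.13] ff 35.0 op 0.432
```

{"fn": "send_rows", "kwargs": {"steps": [[0,0,0.0001,5,-1],[0,0,0.0001,10,-1],[0,0,0.0002,15,-1],[0,0,0.0002,15,-1]]}}

```text
time: 12.35
eef_pos: [0.5531, -0.0896, 0.1369]
tcp_rot: [0.975, 0.221, 0.002, -0.0]
contact_force: [0.4, 3.0, 4.9]
opening: 0.433
finger_force: 35.0
```

```bash
python3 - <<'E'
from h import *
st()
E
```

```text
t 12.35 p [ 0.5531 -0.0896  0.1369] yaw 25.55 q [-0.34  0.14  1.95  0.    1.05  0.78] F [0.4 3.  4.9] T [ 0.5   0.06 -0.07] ff 35.0 op 0.433
```

{"fn": "send_rows", "kwargs": {"steps": [[0,0,0.0001,5,-1],[0,0,0.0001,10,-1],[0,0,0.0002,15,-1],[0,0,0.0002,15,-1]]}}

```text
time: 12.75
eef_pos: [0.5532, -0.0897, 0.1368]
tcp_rot: [0.996, 0.092, 0.002, -0.0]
contact_force: [-0.3, 2.7, 5.1]
opening: 0.43
finger_force: 35.0
```

```bash
python3 - <<'E'
from h import *
st()
E
```

```text
t 12.75 p [ 0.5532 -0.0897  0.1368] yaw 10.55 q [-0.34  0.14  1.95  0.    1.05  1.04] F [-0.3  2.7  5.1] T [ 0.49 -0.    0.02] ff 35.0 op 0.43
```

{"fn": "send_rows", "kwargs": {"steps": [[0,0,0.0001,5,-1],[0,0,0.0001,10,-1],[0,0,0.0001,10,-1]]}}

```text
time: 13.05
eef_pos: [0.5532, -0.0899, 0.1367]
tcp_rot: [1.0, 0.005, 0.002, -0.0]
contact_force: [-0.4, 3.5, 5.2]
opening: 0.432
finger_force: 35.1
```

```bash
python3 - <<'E'
from h import *
st()
im=ctrl.read_camera('wrist')
cv2.imwrite('pics/w6.png',im[:,:,::-1])
E
```

```text
t 13.05 p [ 0.5532 -0.0899  0.1367] yaw 0.59 q [-0.34  0.14  1.95  0.    1.05  1.22] F [-0.4  3.5  5.2] T [ 0.49 -0.01 -0.05] ff 35.1 op 0.432
```

View pics/w6.png

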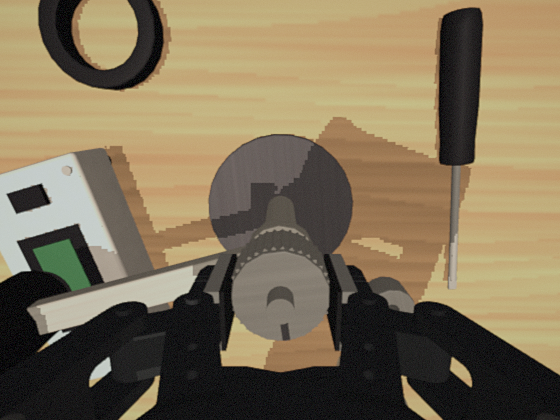

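The mark is still at (284,330), so no slip after 219°. The arm has not moved.

{"fn": "send_rows", "kwargs": {"steps": [[0,0,0.0001,5,-1],[0,0,0.0001,10,-1],[0,0,0.0001,10,-1]]}}

```text
time: 13.4
eef_pos: [0.5532, -0.0899, 0.1365]
tcp_rot: [0.997, -0.082, 0.002, -0.0]
contact_force: [0.3, 3.2, 6.1]
opening: 0.429
finger_force: 35.1
```

```bash
python3 - <<'E'
from h import *
st()
E
```

```text
t 13.4 p [ 0.5532 -0.0899  0.1365] yaw -9.4 q [-0.34  0.14  1.95  0.    1.05  1.39] F [0.3 3.2 6.1] T [ 0.43  0.04 -0.06] ff 35.1 op 0.429
```

{"fn": "send_rows", "kwargs": {"steps": [[0,0,0.0001,4,-1],[0,0,0.0001,8,-1],[0,0,0.0001,8,-1]]}}

```text
time: 13.7
eef_pos: [0.5532, -0.09, 0.1365]
tcp_rot: [0.989, -0.151, 0.002, -0.0]
contact_force: [-0.1, 2.6, 5.2]
opening: 0.431
finger_force: 35.1
```

```bash
python3 - <<'E'
from h import *
st()
E
```

```text
t 13.7 p [ 0.5532 -0.09    0.1365] yaw -17.39 q [-0.34  0.14  1.95  0.    1.05  1.53] F [-0.1  2.6  5.2] T [ 0.39 -0.01 -0.07] ff 35.1 op 0.431
```

{"fn": "send_rows", "kwargs": {"steps": [[0,0,0,3,-1],[0,0,0,6,-1],[0,0,0,6,-1]]}}

```text
time: 14.0
eef_pos: [0.5522, -0.0896, 0.1364]
tcp_rot: [0.98, -0.201, 0.0, -0.0]
contact_force: [-2.8, 2.7, 7.2]
opening: 0.433
finger_force: 35.3
```

```bash
python3 - <<'E'
from h import *
st()
E
```

```text
t 14.0 p [ 0.5522 -0.0896  0.1364] yaw -23.14 q [-0.34  0.14  1.95  0.    1.05  1.63] F [-2.8  2.7  7.2] T [0.61 0.45 0.59] ff 35.3 op 0.433
```

{"fn": "send_rows", "kwargs": {"steps": [[0,0,0,3,-1],[0,0,0,6,-1],[0,0,0,6,-1]]}}

```text
time: 14.3
eef_pos: [0.5507, -0.0886, 0.1362]
tcp_rot: [0.968, -0.251, -0.002, -0.001]
contact_force: [-8.3, 6.4, 10.5]
opening: 0.435
finger_force: 35.7
```

```bash
cat >> h.py <<'E'
def mark(f):
    im=shot('wrist',f); g=cv2.cvtColor(im,cv2.COLOR_RGB2GRAY)[250:345,230:332]
    m=np.zeros_like(g); cv2.circle(m,(50,46),40,255,-1); 
    d=((g<60)&(m>0)).astype(np.uint8); k,l,s,c=cv2.connectedComponentsWithStats(d); print('marks',[(s[i,4],(c[i]+[230,250]).round(1).tolist()) for i in range(1,k) if s[i,4]>15])
E
python3 - <<'E'
from h import *
st(); mark('w7.png')
import h
h.shot=lambda n,f: cv2.imread('pics/w6.png')[:,:,::-1]; mark('x')
E
```

```text
t 14.3 p [ 0.5507 -0.0886  0.1362] yaw -29.11 q [-0.34  0.14  1.95  0.    1.06  1.74] F [-8.3  6.4 10.5] T [1.07 1.2  0.75] ff 35.7 op 0.435
marks [(np.int32(78), [291.7, 323.7])]
marks [(np.int32(49), [284.7, 329.8])]
```

Torque rises at a total of about 241° and the pads then slip slightly: the nut has bottomed out. Backing off 90°.

{"fn": "send_rows", "kwargs": {"steps": [[0,0,-0.0001,-8,-1],[0,0,-0.0002,-16,-1],[0,0,-0.0003,-24,-1],[0,0,-0.0004,-32,-1],[0,0,-0.0005,-40,-1],[0,0,-0.0005,-48,-1],[0,0,-0.0006,-56,-1],[0,0,-0.0007,-64,-1],[0,0,-0.0008,-72,-1],[0,0,-0.0009,-80,-1],[0,0,-0.001,-88,-1],[0,0,-0.001,-91,-1]]}}

```text
time: 15.55
eef_pos: [0.5516, -0.0918, 0.1373]
tcp_rot: [0.857, 0.515, -0.001, 0.001]
contact_force: [-4.8, -3.6, 6.9]
opening: 0.43
finger_force: 35.5
```

{"fn": "send_rows", "kwargs": {"steps": [[0,0,0,0,-1],[0,0,0,0,-1],[0,0,0,0,-1]]}}

```text
time: 15.85
eef_pos: [0.5516, -0.0918, 0.1373]
tcp_rot: [0.858, 0.513, -0.001, 0.001]
contact_force: [-4.3, -3.4, 6.7]
opening: 0.429
finger_force: 35.4
```

```bash
python3 - <<'E'
from h import *
p,R=st(); mark('w8.png'); w=cv2.imread('pics/w8.png')
t=shot('top','t8.png')[150:270,220:370,::-1]
cv2.imwrite('pics/both.png',np.hstack([cv2.resize(w,(400,300)),cv2.resize(t,(375,300),interpolation=cv2.INTER_CUBIC)]))
E
```

```text
t 15.85 p [ 0.5516 -0.0918  0.1373] yaw 61.77 q [-0.34  0.14  1.95 -0.    1.05  0.15] F [-4.3 -3.4  6.7] T [-0.51  0.89  0.05] ff 35.4 op 0.429
marks [(np.int32(114), [290.4, 323.1])]
```

View pics/both.png

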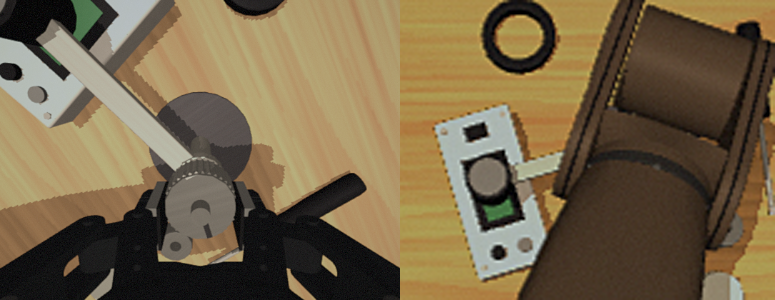

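Nut mark unchanged in the grip at about (290,323), so the nut turned back with the tool. The camera still sits over the display, with its top at about (488,178) in the right half. Quick distance check before handing in.

```bash
python3 - <<'E'
from h import *
c=onz('top',(220+88.2/2.5,150+177.5/2.5),.141); d=onz('top',(257,225.8),.05); print(c,d,np.linalg.norm((c-d)[:2]))
if np.linalg.norm((c-d)[:2])<.009: print(ctrl.sign_off())
E
```

```text
[0.5078 0.0529 0.141 ] [0.5077 0.0533 0.05  ] 0.00041231056256176105
the job is handed in; nothing more can be done
None
```

The job is handed in: by my measurements the camera is within about 1 mm of the display's centre, and the nut was bottomed out and backed off about 90°, still gripped at about 35 N. I saw no bystander moved in the pictures but did not measure them.

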